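Cover the water bath with its rings and set in the dish

ROBOT

A 7-joint arm with a two-finger parallel gripper is mounted at the origin on the work surface. World frame = base frame: x ahead of the robot, y to its left, z up, the work surface at z = 0. Lengths are in mm, angles in rad, forces in N, time in s.
With the tool pointing down it reaches from about 400 to 850 mm from the base axis. Payload 4.5 kg.
Tool frame: the origin (TCP) lies midway between the tips of the shut fingers; the grasp point (between the pads) lies 19 mm behind it (grasp_offset is the distance from the TCP to the grasp point, in mm); z points along the fingers, y is the line along which they close (so a half turn about z gives the same grasp; the last joint's range is limited). The gripper opens to 85 mm and grips with 20 to 120 N. Pads are 22 mm wide; open, the fingers measure 114 mm over their backs; the gripper's body (76 mm by 85 mm) begins 54 mm behind the grasp point. The pads swing forward as they close: fully open they stand 13 mm farther back than shut.
Start: joints at [1.21, 0.689, -0.195, 1.565, 0.157, 0.902, -0.215], TCP at [240.42, -576.934, 231.317] pointing down, gripper open.
Joint ranges: [-3.01, 3.01], [-0.46, 2.08], [-1.47, 1.51], [0.13, 2.56], [-1, 4.14], [0.04, 2.09], [-2.66, 2.66]. Speed limits (rad/s): [2.57, 2.57, 3.14, 3.14, 3.14, 3.14, 3.14].

INTERFACE

Orientations are given as a unit quaternion [w, x, y, z].
In Python, from rig import * gives the robot as it stands.
- The arm moves only by the shell command python3 -m pendant 'ROWS' [FORCE]. ROWS is a JSON object of lists of equal length, an entry for each row: "xyz": the shift along the tool's x, y, z normalised to -1 to 1, where 1 is 0.03 m, a list of three; "delta_rot": the turn, a rotation vector about the tool's x, y, z normalised to -1 to 1, where 1 is 180 degrees, a list of three; "grip": the opening, from -1 (shut) to 1 (fully open). In form: {"xyz": [[dx, dy, dz], ...], "delta_rot": [[wx, wy, wz], ...], "grip": [grip, ...]}. A call has 1 to 20 rows; each row shifts and turns the commanded pose from where the row before left it, along the tool's axes as they then stand; what a row does not reach is not made up. A row lasts 1/8 s, in which the tool goes at most 62.5 mm and 10.7 degrees, less where a joint would pass 70% of its speed; a pose out of reach is approached as far as the arm can. A call with a number of a shift or a turn outside -1 to 1 is refused whole. A call with a gripper value outside its range is refused whole. The fingers move at their own pace and stop on an object; FORCE is the grip in N (left out, the last holds). Time passes only in rows, so rows that do not move let the fingers close. It gives the time, the measured TCP pose, the force, the opening and the grip force at its end, in the units of the state.
- observe(): the state, without advancing time (a new reading comes with each control period).
- read_camera(name): name is "side" or "top"; returns the picture (384x512x3 uint8, red, green, blue); there is no depth.
- camera_model(name): a dict with "camera_matrix" (3x3 intrinsics, pixels), "extrinsics" (4x4, takes a point from camera to world coordinates). Camera axes: x right, y down, z forward; pixel columns grow to the right and rows downward; lengths in mm; the calibration is good to about 2 mm. A picture is of the moment at which its call begins. camera_model takes no time and is no camera call.
- sign_off(): hands the job in; it is judged then, once.
Trained networks look in the newest picture that a camera, given by its name, has taken for a name from the list of things; names that differ only in an ending like _2 or _b are one class to them, and where a whole thing is asked for, a point or a joint stands for the part that bears it (a point fixed in the world has none). Each returns a list of dicts, best first, with "score" (0 to 1); they miss things now and then, are a little off and sometimes report something else, mostly with a low value. They report only what shows in the picture. A call takes as long as a camera call. They do not tell look-alikes from the thing itself.
- silhouettes(thing, camera): "region" (384x512 bool, what is visible of it).
- landmark_of(thing, camera): "location" ([x, y, z] in mm, in world coordinates, good to about 4 mm: a listed point, or the origin of a listed thing).
The state is a dict: "time": time; "qpos": joint angles; "joint_velocities": joint speeds; "joint_efforts": joint torques, N m; "eef_pos": TCP position; "tcp_rot": TCP orientation; "ft_force": force on the tool from outside, world axes, zero at the start; "torque": the same for the moment, N m; "opening": opening from 0.0 (shut) to 1.0 (fully open); "grasp_force": force on a finger pad.
Only numpy, scipy, OpenCV 4.12 (cv2) and the standard library are available. Lean on these libraries where they do the work, as an engineer would, in place of code of your own. Each camera call takes 0.05 s, during which the arm holds its last target. There are 200 camera calls.

TASK

Get the stirring water bath ready for evaporating: close its round mouth with the loose steel cover rings, the large one first, then the medium one in its hole, then the small one, each set down, not dropped, so that it lies flat and fully home. Then set the white porcelain dish gently, upright, in the small ring's hole. Let go of everything, and leave the knobbed cap, the bottle and the jar where they are.

Things in the scene. Friction and masses are not known exactly. Their poses are not given: they have to be found in the camera images.
- bath_mouth (a point): water bath, fixed: white base box with sloped front panel (205 x 190 mm, 70 mm high), on it an upright dark grey round pot with a flat bright rim of outside diameter 196 mm, 165 mm above the bench; its mouth is 150 mm across, about 90 mm deep, empty. Point: centre of the mouth at the height of the rim's top; z up, x from the panel to the back. A ring is home when its flange rests on what is round the hole.
- ring_large_c (a point): large cover ring, loose, bare steel, flat on the bench. Sizes in mm: outside dia 170, hole dia 116; pinch the 27 wide band, one finger in the hole. Flange 8 thick; under it a skirt 8 deep, outside dia 145, tapering 1.5 inward to its foot; 16 high in all. 240 g. Fits the bath's mouth (home: point level with the rim), 2.5 play all round. Point: on the axis, 8 above the foot, level with the flange's underside; z up along the axis.
- ring_medium_c (a point): medium cover ring, loose, bare steel, flat on the bench. Sizes in mm: outside dia 134, hole dia 82; pinch the 26 wide band, one finger in the hole. Flange 8 thick; under it a skirt 8 deep, outside dia 111, tapering 1.5 inward to its foot; 16 high in all. 170 g. Fits the large ring's hole (home: point 8 above that one's), 2.5 play all round. Point: on the axis, 8 above the foot, level with the flange's underside; z up along the axis.
- ring_small_c (a point): small cover ring, loose, bare steel, flat on the bench. Sizes in mm: outside dia 100, hole dia 48; pinch the 26 wide band, one finger in the hole. Flange 8 thick; under it a skirt 8 deep, outside dia 77, tapering 1.5 inward to its foot; 16 high in all. 110 g. Fits the medium ring's hole (home: point 8 above that one's), 2.5 play all round. Point: on the axis, 8 above the foot, level with the flange's underside; z up along the axis.
- dish_c (a point): evaporating dish, loose: round white porcelain bowl standing upright, outside diameter 62 mm over the upper 8 mm, tapering below to a 29 mm foot; 30 mm high, wall 3.5 mm, 60 g. In the small ring's hole its taper comes to rest with the rim about 19 mm above the ring's top and this point about 11.5 mm above the ring's point. Point: on its axis, half-way up, 15 mm above the foot; z up.
- cap_c (a point): bystander: the bath's centre cap, not needed now: loose steel disc 68 mm across with a black knob, 32 mm high. Point: on its axis, half-way up.
- bottle_c (a point): bystander: loose dark blue bottle with a yellow cap, 60 mm across, 150 mm high, standing. Point: on its axis, half-way up.
- jar_c (a point): bystander: loose white reagent jar with a black lid, 58 mm across, 75 mm high, standing beyond the work. Point: on its axis, half-way up.
Mind the look-alikes: they are no part of the job. What is shaped like the part that bears dish_c but blue is not meant. Leave any pink look-alike of the part that bears ring_small_c alone.

How it is judged (in metres and radians):
On the way, in this order (a step that is already met when the one before it is completed fails the run):
1. The large ring lies seated in the mouth of the bath, let go (horizontal distance between ring_large_c and bath_mouth below 0.008 m and z of ring_large_c in the frame of bath_mouth between -0.003 and 0.003 m and angle between ring_large_c's own z axis and vertical below 0.06 rad and contact force between the fingers and ring_large below 0.2 N), for 0.2 s.
2. The medium ring lies seated in the large ring, let go (horizontal distance between ring_medium_c and ring_large_c below 0.008 m and z of ring_medium_c in the frame of ring_large_c between 0.005 and 0.011 m and angle between ring_medium_c's own z axis and vertical below 0.06 rad and contact force between the fingers and ring_medium below 0.2 N), for 0.2 s.
3. The small ring lies seated in the medium ring, let go (horizontal distance between ring_small_c and ring_medium_c below 0.008 m and z of ring_small_c in the frame of ring_medium_c between 0.005 and 0.011 m and angle between ring_small_c's own z axis and vertical below 0.06 rad and contact force between the fingers and ring_small below 0.2 N), for 0.2 s.
4. The dish sits upright in the hole of the small ring, let go (horizontal distance between dish_c and ring_small_c below 0.006 m and z of dish_c in the frame of ring_small_c between 0.0075 and 0.0155 m and angle between dish_c's own z axis and vertical below 0.12 rad and contact force between the fingers and dish below 0.2 N), for 0.2 s.
At the end, for the whole second after the job is handed in: Each ring lies home in the opening below it: within 8 mm of its centre, 3 mm of seated height, 0.06 rad of level; the dish sits in the small ring's hole: within 6 mm of centre, 4 mm of seated height, 0.12 rad of upright. All released and at rest (horizontal distance between ring_large_c and bath_mouth below 0.008 m and z of ring_large_c in the frame of bath_mouth between -0.003 and 0.003 m and angle between each of ring_large_c, ring_medium_c, ring_small_c's own z axis and vertical below 0.06 rad and linear speed of each of ring_large, ring_medium, ring_small, dish below 0.02 m/s and angular speed of each of ring_large, ring_medium, ring_small, dish below 0.2 rad/s and horizontal distance between ring_medium_c and ring_large_c below 0.008 m and z of ring_medium_c in the frame of ring_large_c between 0.005 and 0.011 m and horizontal distance between ring_small_c and ring_medium_c below 0.008 m and z of ring_small_c in the frame of ring_medium_c between 0.005 and 0.011 m and horizontal distance between dish_c and ring_small_c below 0.006 m and z of dish_c in the frame of ring_small_c between 0.0075 and 0.0155 m and angle between dish_c's own z axis and vertical below 0.12 rad); the robot touches nothing.
It fails at once if the porcelain dish was banged or pressed hard on the small ring (over 25 N) (contact force between dish and ring_small above 25 N).
It fails at once if the porcelain dish was dropped (fell free by more than about 13 mm, faster than 0.5 m/s) (linear speed of dish above 0.5 m/s and contact force between the fingers and dish below 0.2 N).
It fails at once if a ring was dropped on the bath (fell free by more than about 25 mm, faster than 0.7 m/s) ((horizontal distance between ring_large_c and bath_mouth below 0.06 m and linear speed of ring_large above 0.7 m/s and contact force between the fingers and ring_large below 0.2 N) or (horizontal distance between ring_medium_c and bath_mouth below 0.06 m and linear speed of ring_medium above 0.7 m/s and contact force between the fingers and ring_medium below 0.2 N) or (horizontal distance between ring_small_c and bath_mouth below 0.06 m and linear speed of ring_small above 0.7 m/s and contact force between the fingers and ring_small below 0.2 N)).
It fails at once if the cap, the bottle or the jar was moved by more than 30 mm or tipped over (distance of any of cap_c, bottle_c, jar_c from where it was at the start of the episode above 0.03 m or angle between any of cap_c, bottle_c, jar_c's own z axis and vertical above 0.5 rad).
It also fails if it takes over 120 s, if anything falls off the work surface, if the arm or the gripper's body presses on something with over 40 N, if the wrist force passes 120 N, or if a joint passes its speed limit or range.

## Working session

There is one attempt and no reset: what is moved stays moved. The work goes in short steps, Python scripts to look and compute and a shell command to move; the robot and the scene stay as the last step left them, time stands still between calls to the robot, and variables do not carry over. Pictures are saved under pics/ and viewed, at most 14 in all, crops included, and the job is handed in when it is done.

```bash
mkdir -p pics; ls; python3 - <<'E'
from rig import *
import cv2, numpy as np
s=observe(); print({k:np.round(s[k],3).tolist() for k in ('time','eef_pos','tcp_rot','opening')})
for c in ('top','side'):
    im=read_camera(c); cv2.imwrite(f'pics/{c}0.png',im[...,::-1])
    m=camera_model(c); print(c,np.round(m['camera_matrix'],1).tolist(),np.round(m['extrinsics'],3).tolist())
    for t in ['bath_mouth','ring_large_c','ring_medium_c','ring_small_c','dish_c','cap_c','bottle_c','jar_c']:
        print(t,[(np.round(d['location']).tolist(),round(d['score'],2)) for d in landmark_of(t,c)])
print(observe()['time'])
E
```

```text
pics
{'time': 0.0, 'eef_pos': [240.097, -576.338, 230.457], 'tcp_rot': [-0.001, 0.981, 0.196, -0.0], 'opening': 0.999}
top [[416.8, 0.0, 255.1], [0.0, 416.8, 188.4], [0.0, 0.0, 1.0]] [[-0.006, -0.986, 0.167, 323.486], [-1.0, 0.006, -0.002, -16.121], [0.001, -0.167, -0.986, 1395.776], [0.0, 0.0, 0.0, 1.0]]
bath_mouth [([433.0, -5.0, 170.0], 0.82)]
ring_large_c [([660.0, -212.0, 11.0], 0.62)]
ring_medium_c [([637.0, 188.0, 8.0], 0.8)]
ring_small_c [([454.0, 240.0, 9.0], 0.9), ([433.0, 396.0, 4.0], 0.84)]
dish_c [([422.0, -368.0, 15.0], 0.84), ([460.0, -478.0, 13.0], 0.77), ([304.0, -348.0, 15.0], 0.63)]
cap_c [([655.0, -208.0, 12.0], 0.68), ([662.0, -417.0, 18.0], 0.56), ([434.0, -5.0, 167.0], 0.38), ([638.0, 192.0, 10.0], 0.31)]
bottle_c [([665.0, 439.0, 72.0], 0.96)]
jar_c [([788.0, -4.0, 39.0], 0.84)]
side [[417.6, 0.0, 260.7], [0.0, 417.6, 194.9], [0.0, 0.0, 1.0]] [[-0.957, -0.216, 0.194, 293.275], [-0.29, 0.669, -0.684, 944.129], [0.018, -0.711, -0.703, 1117.747], [0.0, 0.0, 0.0, 1.0]]
bath_mouth [([436.0, -5.0, 166.0], 0.83), ([426.0, -366.0, 15.0], 0.42)]
ring_large_c [([658.0, -207.0, 8.0], 0.78)]
ring_medium_c [([644.0, 189.0, 9.0], 0.91)]
ring_small_c [([455.0, 241.0, 7.0], 0.74), ([644.0, 187.0, 10.0], 0.7)]
dish_c [([460.0, -477.0, 15.0], 0.52), ([424.0, -365.0, 14.0], 0.51), ([306.0, -350.0, 16.0], 0.48)]
cap_c [([658.0, -207.0, 10.0], 0.49), ([658.0, -410.0, 16.0], 0.4)]
bottle_c [([667.0, 436.0, 74.0], 0.81)]
jar_c [([784.0, -5.0, 34.0], 0.79)]
0.9
```

View pics/top0.png

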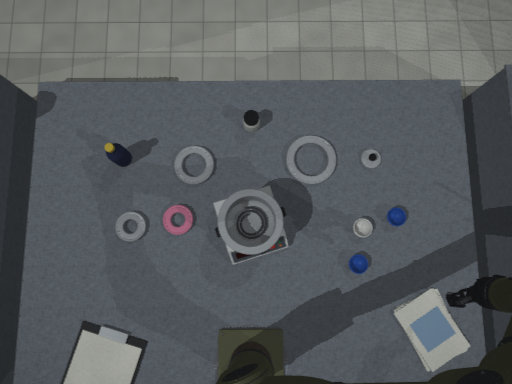

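```bash
cat > h.py <<'E'
from rig import *
import cv2, numpy as np
from scipy.spatial.transform import Rotation as R
def proj(c,p):
    m=camera_model(c); K=np.array(m['camera_matrix']);E=np.linalg.inv(np.array(m['extrinsics']))
    q=E[:3,:3]@np.array(p,float)+E[:3,3]; u=K@q; return u[:2]/u[2]
def unproj(c,uv,z):
    m=camera_model(c); K=np.array(m['camera_matrix']);E=np.array(m['extrinsics'])
    d=E[:3,:3]@np.linalg.solve(K,[uv[0],uv[1],1]); o=E[:3,3]; return o+d*(z-o[2])/d[2]
def fit_circle(c,region,z):
    """outer circle of a region whose outline lies at height z"""
    cs,_=cv2.findContours(region.astype(np.uint8),cv2.RETR_EXTERNAL,cv2.CHAIN_APPROX_NONE)
    p=max(cs,key=cv2.contourArea)[:,0]; P=np.array([unproj(c,q,z)[:2] for q in p])
    (x,y),(a,b),_=cv2.fitEllipse(P.astype(np.float32)); return np.round([x,y,a,b],1).tolist()
def rot():
    s=observe(); w,x,y,z=s['tcp_rot']; return R.from_quat([x,y,z,w])
E
python3 - <<'E'
from h import *
zs={'ring_large_c':16,'ring_medium_c':16,'ring_small_c':16,'dish_c':26,'bath_mouth':165,'cap_c':8}
for c in ('top','side'):
    im=read_camera(c)
    for t,z in zs.items():
        for d in silhouettes(t,c): print(c,t,round(d['score'],2),fit_circle(c,d['region'],z), im[d['region']].mean(0).round().tolist())
im=cv2.imread('pics/top0.png')
E
```

```text
top ring_large_c 0.85 [656.9, -209.1, 165.1, 168.4] [117.0, 122.0, 126.0]
top ring_medium_c 0.88 [640.5, 190.7, 125.7, 130.7] [115.0, 120.0, 123.0]
top ring_small_c 0.67 [433.4, 392.8, 92.2, 97.7] [113.0, 118.0, 121.0]
top dish_c 0.82 [422.2, -370.8, 55.9, 60.1] [135.0, 137.0, 135.0]
top dish_c 0.66 [303.4, -352.4, 58.4, 63.5] [34.0, 56.0, 107.0]
top dish_c 0.61 [458.9, -484.8, 56.3, 61.1] [31.0, 54.0, 109.0]
top bath_mouth 0.69 [427.2, -5.2, 211.8, 220.9] [92.0, 95.0, 98.0]
top cap_c 0.5 [660.8, -415.6, 64.5, 65.3] [102.0, 107.0, 110.0]
side ring_large_c 0.83 [654.3, -205.0, 162.7, 164.3] [170.0, 179.0, 181.0]
side ring_medium_c 0.56 [640.6, 192.0, 132.3, 136.5] [162.0, 170.0, 173.0]
side ring_small_c 0.87 [454.4, 241.7, 98.2, 101.1] [213.0, 127.0, 158.0]
side ring_small_c 0.61 [433.5, 397.6, 97.8, 100.1] [156.0, 163.0, 166.0]
side dish_c 0.69 [423.4, -366.9, 57.4, 77.5] [197.0, 201.0, 196.0]
side dish_c 0.68 [459.3, -478.1, 55.1, 66.2] [39.0, 79.0, 165.0]
side dish_c 0.56 [304.9, -347.9, 59.3, 74.1] [45.0, 82.0, 162.0]
side bath_mouth 0.72 [423.1, 67.3, 204.8, 340.5] [132.0, 138.0, 140.0]
```

Top picture: the bath rim is at (251,221), the large ring at (311,160) and the medium ring at (194,165). For the small ring there are two candidates: steel at (131,226) and pink at (178,220). The steel one is meant, because pink is the decoy. For the dish there are three: white at (363,228), blue at (397,216) and blue at (359,263). The white one is meant. Next I'll confirm both in a crop and refine the positions by fitting edges.

```bash
cat >> h.py <<'E'
def edgefit(c,im,xy,specs,span=10):
    """best centre: sum of image gradient over projected circles (radius,height)"""
    g=cv2.GaussianBlur(cv2.cvtColor(im,cv2.COLOR_RGB2GRAY),(0,0),0.8).astype(np.float32)
    gm=np.hypot(cv2.Sobel(g,5,1,0),cv2.Sobel(g,5,0,1)); gm=np.minimum(gm,np.percentile(gm,99)).astype(np.float32)
    t=np.linspace(0,2*np.pi,120,endpoint=False)
    def score(p,full=False):
        u=np.array([proj_many(c,np.c_[p[0]+r*np.cos(t),p[1]+r*np.sin(t),np.full(120,z)]) for r,z in specs]).reshape(-1,1,2).astype(np.float32)
        return cv2.remap(gm,u,None,cv2.INTER_LINEAR).mean()
    best=max(((score((xy[0]+a,xy[1]+b)),xy[0]+a,xy[1]+b) for a in np.arange(-span,span+.1,1) for b in np.arange(-span,span+.1,1)))
    return np.round(best,1).tolist()
_cm={}
def proj_many(c,P):
    if c not in _cm:
        m=camera_model(c); _cm[c]=(np.array(m['camera_matrix']),np.linalg.inv(np.array(m['extrinsics'])))
    K,E=_cm[c]; q=(P@E[:3,:3].T+E[:3,3])@K.T; return q[:,:2]/q[:,2:]
def cal(x):return x
E
python3 - <<'E'
from h import *
T={'bath':((434,-5),[(98,165),(75,165)]),'large':((656,-207),[(85,16),(58,16)]),'med':((640,191),[(67,16),(41,16)]),'small':((433,396),[(50,16),(24,16)]),'dish':((423,-368),[(31,30),(27.5,30)])}
for c in ('top','side'):
    im=read_camera(c)
    for k,(xy,s) in T.items(): print(c,k,edgefit(c,im,xy,s))
im=cv2.imread('pics/top0.png')
a=cv2.resize(im[195:255,105:210],None,fx=3.8,fy=3.8,interpolation=2); b=cv2.resize(im[195:285,335:420],(a.shape[1],a.shape[1]*90//85),interpolation=2)
cv2.imwrite('pics/crop.png',np.vstack([a,b])[:600])
E
```

```text
top bath [115.2, 434.0, -2.0]
top large [122.9, 657.0, -208.0]
top med [117.8, 640.0, 190.0]
top small [122.3, 433.0, 396.0]
top dish [97.8, 423.0, -370.0]
side bath [124.1, 434.0, -1.0]
side large [128.7, 656.0, -206.0]
side med [121.9, 639.0, 192.0]
side small [119.4, 432.0, 399.0]
side dish [156.3, 424.0, -366.0]
```

View pics/crop.png

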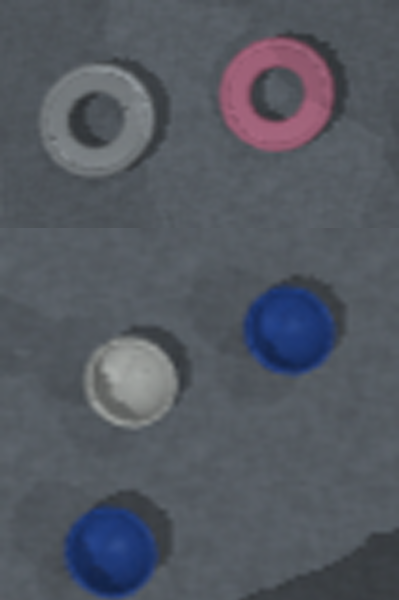

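```bash
python3 -m pendant '{"xyz":[[0,0,0],[0,0,0],[0,0,0],[0,0,0],[0,0,0],[0,0,0],[0,0,0]],"delta_rot":[[0,0,-0.0535],[0,0,-0.0535],[0,0,-0.0535],[0,0,-0.0535],[0,0,-0.0535],[0,0,-0.0535],[0,0,-0.0535]],"grip":[0.4,0.4,0.4,0.4,0.4,0.4,0.4]}' 90; python3 -c "
from h import *
s=observe();print(np.round(s['qpos'],2),rot().as_matrix().round(3).tolist())"
```

```text
time: 2.58
eef_pos: [240.3, -577.0, 231.3]
tcp_rot: [0.0, 0.705, 0.709, -0.0]
ft_force: [-0.1, 1.0, -0.4]
opening: 0.7
grasp_force: 0.0
[ 1.39  0.73 -0.53  1.55  0.42  0.97  0.74] [[-0.006, 1.0, -0.0], [1.0, 0.006, -0.0], [-0.0, -0.0, -1.0]]
```

The crop confirms it: the steel ring is at crop (97,120) with the pink one at (277,93), and the white dish is at (132,382) between the two blue ones. Moving above the large ring's far band now.

```bash
python3 -m pendant '{"xyz":[[0.726,0.957,0],[0.726,0.957,0],[0.726,0.957,0],[0.726,0.957,0],[0.726,0.957,0],[0.726,0.957,0],[0.726,0.957,0],[0.726,0.957,0],[0.726,0.957,0],[0.726,0.957,0],[0.726,0.957,0.5],[0.726,0.957,0.8],[0.726,0.957,0.8],[0.726,0.957,0.8],[0.726,0.957,0.8],[0.726,0.957,0.8],[0.726,0.957,0.8],[0,0,0],[0,0,0]],"delta_rot":[[0,0,0],[0,0,0],[0,0,0],[0,0,0],[0,0,0],[0,0,0],[0,0,0],[0,0,0],[0,0,0],[0,0,0],[0,0,0],[0,0,0],[0,0,0],[0,0,0],[0,0,0],[0,0,0],[0,0,0],[0,0,0],[0,0,0]],"grip":[0.4,0.4,0.4,0.4,0.4,0.4,0.4,0.4,0.4,0.4,0.4,0.4,0.4,0.4,0.4,0.4,0.4,0.4,0.4]}'; python3 - <<'E'
from h import *
s=observe();print(np.round(s['qpos'],2),np.round(s['joint_velocities'],2))
im=read_camera('side');p=proj('side',[728,-207,16]).astype(int);print(p);x,y=np.maximum(p-70,0)
cv2.imwrite('pics/s1.png',cv2.resize(im[y:y+140,x:x+140,::-1],(560,560),interpolation=2))
E
```

```text
time: 4.95
eef_pos: [728.0, -207.5, 72.4]
tcp_rot: [0.0, 0.707, 0.707, -0.001]
ft_force: [0.1, -0.6, 0.3]
opening: 0.7
grasp_force: 0.0
[ 0.39  1.08 -0.41  1.19  0.44  0.96 -0.08] [ 0.02 -0.02  0.01  0.   -0.   -0.    0.  ]
[234 174]
```

View pics/s1.png

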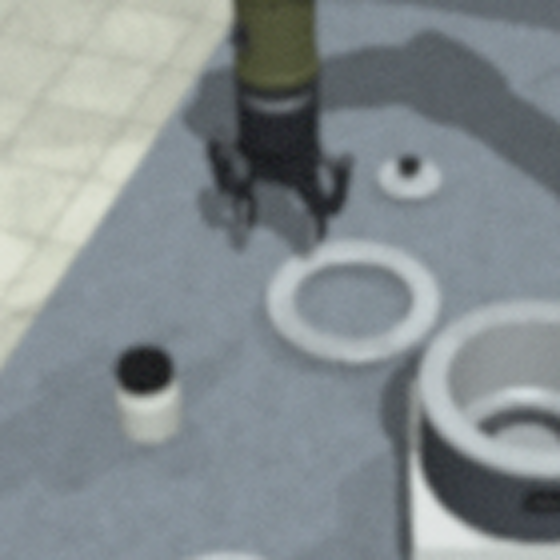

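The side crop shows the open fingers at (240,235) and (318,235) above the far band, which sits near (290,285), as planned. Lowering and gripping.

```bash
python3 -m pendant '{"xyz":[[0,0,0.7],[0,0,0.7],[0,0,0.5],[0,0,0.26],[0,0,0],[0,0,0],[0,0,0],[0,0,0],[0,0,0],[0,0,0],[0,0,0],[0,0,0]],"delta_rot":[[0,0,0],[0,0,0],[0,0,0],[0,0,0],[0,0,0],[0,0,0],[0,0,0],[0,0,0],[0,0,0],[0,0,0],[0,0,0],[0,0,0]],"grip":[0.4,0.4,0.4,0.4,0.4,0.4,-1,-1,-1,-1,-1,-1]}' 90
python3 -m pendant '{"xyz":[[0,0,-0.2],[0,0,-0.3],[0,0,-0.5],[0,0,-0.5],[0,0,-0.5],[0,0,0]],"delta_rot":[[0,0,0],[0,0,0],[0,0,0],[0,0,0],[0,0,0],[0,0,0]],"grip":[-1,-1,-1,-1,-1,-1]}'; python3 - <<'E'
from h import *
im=read_camera('side');p=proj('side',[728,-207,50]).astype(int);x,y=np.maximum(p-60,0)
cv2.imwrite('pics/s2.png',cv2.resize(im[y:y+120,x:x+140,::-1],(700,600),interpolation=2))
for c in ('top','side'):
  im=read_camera(c); r=silhouettes('ring_large_c',c); print([(round(d['score'],2),fit_circle(c,d['region'],76)) for d in r])
E
```

```text
time: 6.5
eef_pos: [728.8, -206.4, 8.5]
tcp_rot: [0.0, 0.707, 0.707, 0.0]
ft_force: [-1.7, 0.2, 5.4]
opening: 0.261
grasp_force: 88.4
time: 7.25
eef_pos: [729.8, -206.6, 69.9]
tcp_rot: [0.002, 0.707, 0.707, 0.001]
ft_force: [0.7, -0.2, -2.9]
opening: 0.265
grasp_force: 88.4
[(0.86, [653.7, -195.7, 127.4, 152.1])]
[(0.41, [425.5, 426.4, 92.5, 96.3])]
```

View pics/s2.png

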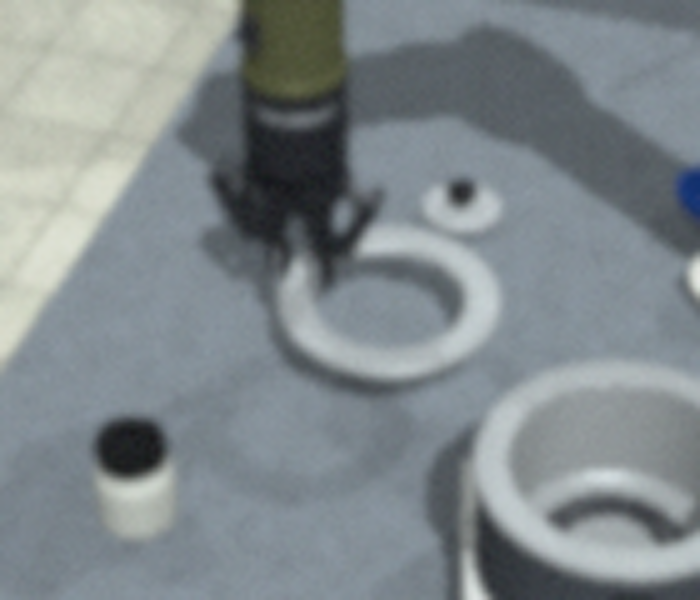

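Side crop: the ring hangs level from the fingers, clear of the bench. Carrying it above the mouth.

```bash
python3 -m pendant '{"xyz":[[0,0,-0.6],[0,0,-0.9],[0,0,-0.9],[0,0,-0.9],[0.3,-0.35,-0.9],[0.55,-0.6,-0.6],[0.685,-0.75,0],[0.685,-0.75,0],[0.685,-0.75,0],[0.685,-0.75,0],[0.685,-0.75,0],[0.685,-0.75,0],[0.685,-0.75,0],[0.685,-0.75,0],[0.5,-0.5,0],[0.15,-0.2,0],[0,0,0],[0,0,0]],"delta_rot":[[0,0,0],[0,0,0],[0,0,0],[0,0,0],[0,0,0],[0,0,0],[0,0,0],[0,0,0],[0,0,0],[0,0,0],[0,0,0],[0,0,0],[0,0,0],[0,0,0],[0,0,0],[0,0,0],[0,0,0],[0,0,0]],"grip":[-1,-1,-1,-1,-1,-1,-1,-1,-1,-1,-1,-1,-1,-1,-1,-1,-1,-1]}'; python3 - <<'E'
from h import *
s=observe();p=np.array(s['eef_pos']);print(np.round(s['qpos'],2))
for c in ('top','side'):
    im=read_camera(c); z=p[2]-0.5+8
    print(c,edgefit(c,im,(p[0]-71.5,p[1]),[(85,z),(58,z)]))
    a,b=proj(c,[434,-2,180]).astype(int); cv2.imwrite(f'pics/{c}3.png',cv2.resize(im[max(b-60,0):b+60,a-70:a+70,::-1],(700,600),interpolation=2))
E
```

```text
time: 9.75
eef_pos: [499.7, 2.0, 211.7]
tcp_rot: [0.001, 0.707, 0.707, 0.0]
ft_force: [1.2, -0.0, -2.1]
opening: 0.266
grasp_force: 88.7
[ 0.19  0.58 -0.44  1.95  0.38  0.69 -0.49]
top [57.6, 427.2, 3.0]
side [128.8, 428.2, 3.0]
```

View pics/side3.png

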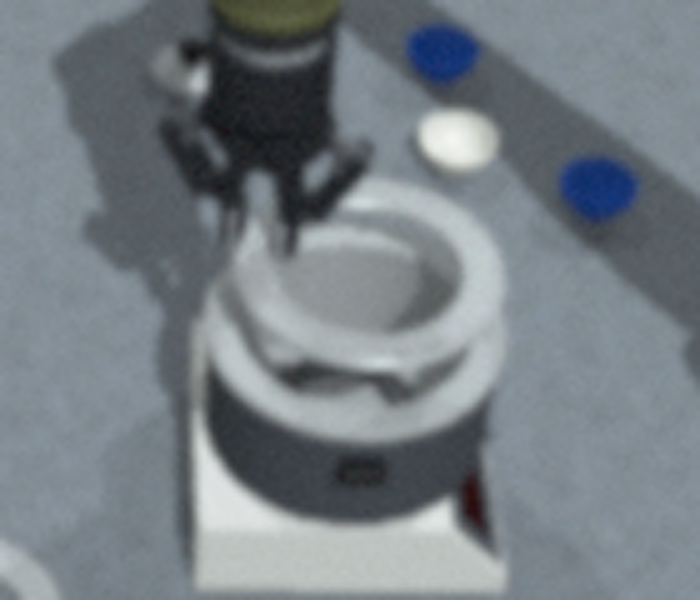

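The ring hangs level over the mouth, with its centre at about (428, 3). The mouth is at (434, -1.5), so I'll correct by +6 and -4 and go down.

```bash
python3 -m pendant '{"xyz":[[-0.13,0.2,0],[0,0,0.4],[0,0,0.4],[0,0,0.3],[0,0,0],[0,0,0]],"delta_rot":[[0,0,0],[0,0,0],[0,0,0],[0,0,0],[0,0,0],[0,0,0]],"grip":[-1,-1,-1,-1,-1,-1]}'; python3 - <<'E'
from h import *
s=observe();p=np.array(s['eef_pos'])
for c in ('top','side'):
    im=read_camera(c); z=p[2]-0.5+8
    print(c,edgefit(c,im,(p[0]-71.5,p[1]),[(85,z),(58,z)]),edgefit(c,im,(434,-2),[(98,165)]))
E
```

```text
time: 10.6
eef_pos: [504.8, -0.9, 178.5]
tcp_rot: [0.0, 0.707, 0.707, 0.0]
ft_force: [0.6, -0.9, -2.8]
opening: 0.256
grasp_force: 88.7
top [49.0, 433.3, -1.9] [58.4, 435.0, -2.0]
side [118.9, 432.3, -0.9] [128.3, 434.0, 0.0]
```

```bash
python3 -m pendant '{"xyz":[[0,0.05,0.1],[0,0,0.1],[0,0,0.08],[0,0,0.06],[0,0,0.05],[0,0,0.04],[0,0,0],[0,0,0]],"delta_rot":[[0,0,0],[0,0,0],[0,0,0],[0,0,0],[0,0,0],[0,0,0],[0,0,0],[0,0,0]],"grip":[-1,-1,-1,-1,-1,-1,-1,-1]}'
```

```text
time: 11.7
eef_pos: [506.1, -1.0, 165.7]
tcp_rot: [0.0, 0.707, 0.707, -0.0]
ft_force: [0.6, 0.2, -0.9]
opening: 0.263
grasp_force: 88.8
```

```bash
python3 -m pendant '{"xyz":[[0,0,0.03],[0,0,0],[0,0,0],[0,0,0],[0,0,0],[0,0,-0.5],[0,0,-0.8],[0,0,-0.8],[0,0,0],[0,0,0]],"delta_rot":[[0,0,0],[0,0,0],[0,0,0],[0,0,0],[0,0,0],[0,0,0],[0,0,0],[0,0,0],[0,0,0],[0,0,0]],"grip":[-1,-1,0.2,0.4,0.4,0.4,0.4,0.4,0.4,0.4]}'; python3 - <<'E'
from h import *
for c in ('top','side'):
    im=read_camera(c)
    print(c,edgefit(c,im,(434,-1),[(85,173),(58,173)]),edgefit(c,im,(434,-2),[(98,165)]))
    a,b=proj(c,[434,-2,165]).astype(int); cv2.imwrite(f'pics/{c}4.png',cv2.resize(im[max(b-60,0):b+60,a-70:a+70,::-1],(700,600),interpolation=2))
E
```

```text
time: 12.95
eef_pos: [505.9, -1.2, 227.7]
tcp_rot: [0.0, 0.707, 0.707, -0.0]
ft_force: [0.9, 0.8, 0.1]
opening: 0.7
grasp_force: 0.0
top [47.5, 435.0, -1.0] [62.3, 435.0, -2.0]
side [101.5, 434.0, -2.0] [142.3, 434.0, 1.0]
```

View pics/side4.png

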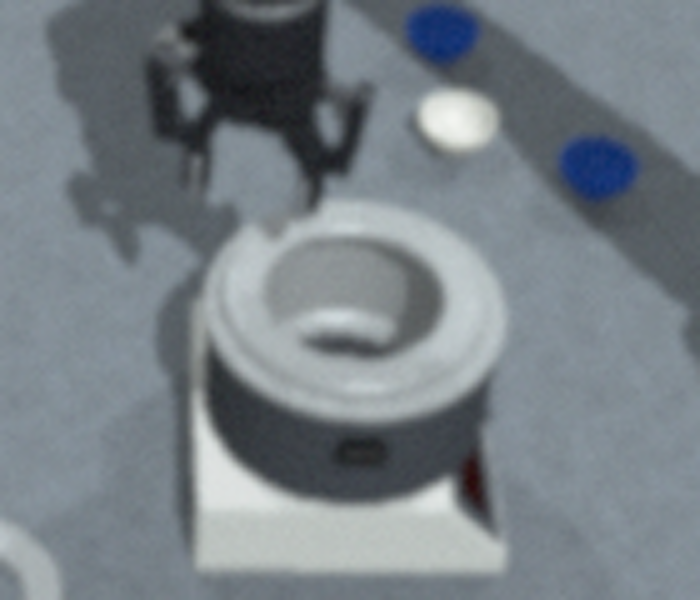

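Side crop: the large ring lies flat and concentric in the rim, around (355,300). Now the medium ring.

```bash
python3 -m pendant '{"xyz":[[0.4,0.391,0],[0.8,0.782,0],[0.8,0.782,0],[0.8,0.782,0.4],[0.8,0.782,0.8],[0.8,0.782,0.8],[0.8,0.782,0.8],[0.8,0.782,0.8],[0.4,0.391,0.8],[0,0,0.6],[0,0,0],[0,0,0]],"delta_rot":[[0,0,0],[0,0,0],[0,0,0],[0,0,0],[0,0,0],[0,0,0],[0,0,0],[0,0,0],[0,0,0],[0,0,0],[0,0,0],[0,0,0]],"grip":[0.4,0.4,0.4,0.4,0.4,0.4,0.4,0.4,0.4,0.4,0.4,0.4]}'
```

```text
time: 14.55
eef_pos: [694.1, 190.4, 78.5]
tcp_rot: [0.0, 0.707, 0.707, 0.0]
ft_force: [0.2, 0.6, 0.9]
opening: 0.698
grasp_force: 0.0
```

```bash
python3 -m pendant '{"xyz":[[0.02,0,0.8],[0,0,0.8],[0,0,0.5],[0,0,0.25],[0,0,0],[0,0,0],[0,0,0],[0,0,0],[0,0,0],[0,0,0],[0,0,0],[0,0,0]],"delta_rot":[[0,0,0],[0,0,0],[0,0,0],[0,0,0],[0,0,0],[0,0,0],[0,0,0],[0,0,0],[0,0,0],[0,0,0],[0,0,0],[0,0,0]],"grip":[0.4,0.4,0.4,0.4,0.4,0.4,-1,-1,-1,-1,-1,-1]}' 90
python3 -m pendant '{"xyz":[[0,0,-0.2],[0,0,-0.5],[0,0,-0.9],[0,0,-0.9],[0,0,-0.9],[0,0,-0.9],[0,0,-0.9],[-0.4,-0.391,-0.9],[-0.8,-0.782,-0.9],[-0.8,-0.782,0],[-0.8,-0.782,0],[-0.8,-0.782,0],[-0.8,-0.782,0],[-0.8,-0.782,0],[-0.8,-0.782,0],[-0.4,-0.391,0],[0,0,0],[0,0,0]],"delta_rot":[[0,0,0],[0,0,0],[0,0,0],[0,0,0],[0,0,0],[0,0,0],[0,0,0],[0,0,0],[0,0,0],[0,0,0],[0,0,0],[0,0,0],[0,0,0],[0,0,0],[0,0,0],[0,0,0],[0,0,0],[0,0,0]],"grip":[-1,-1,-1,-1,-1,-1,-1,-1,-1,-1,-1,-1,-1,-1,-1,-1,-1,-1]}'; python3 - <<'E'
from h import *
s=observe();p=np.array(s['eef_pos'])
for c in ('top','side'):
    im=read_camera(c); z=p[2]+8
    print(c,edgefit(c,im,(p[0]-54,p[1]),[(67,z),(41,z)]),edgefit(c,im,(434,-2),[(85,173)]))
    a,b=proj(c,[434,-2,190]).astype(int); cv2.imwrite(f'pics/{c}5.png',cv2.resize(im[max(b-60,0):b+60,a-70:a+70,::-1],(700,600),interpolation=2))
E
```

```text
time: 16.05
eef_pos: [694.3, 191.7, 8.1]
tcp_rot: [0.0, 0.707, 0.707, 0.0]
ft_force: [-0.6, -0.3, 6.2]
opening: 0.251
grasp_force: 89.8
time: 18.3
eef_pos: [507.6, 1.0, 217.6]
tcp_rot: [0.0, 0.706, 0.708, 0.001]
ft_force: [-0.1, 0.6, -1.5]
opening: 0.252
grasp_force: 90.0
top [56.4, 454.6, 1.0] [58.4, 424.0, 8.0]
side [120.9, 452.6, 2.0] [71.3, 424.0, -2.0]
```

View pics/side5.png

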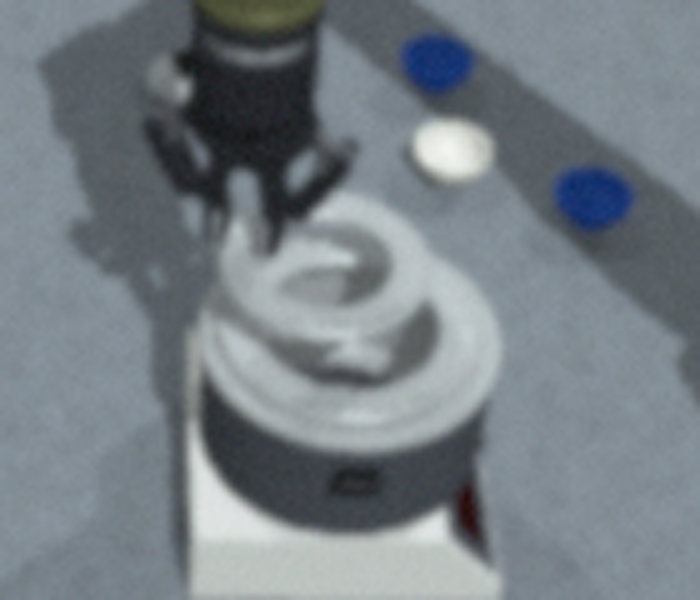

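The medium ring is held level, with its centre at about (453.6, 1.5). Shifting by -19.3 and -2.8, and lowering.

```bash
python3 -m pendant '{"xyz":[[-0.09,-0.3,0],[0,-0.343,0.2],[0,0,0.4],[0,0,0.35],[0,0,0.1],[0,0,0],[0,0,0]],"delta_rot":[[0,0,0],[0,0,0],[0,0,0],[0,0,0],[0,0,0],[0,0,0],[0,0,0]],"grip":[-1,-1,-1,-1,-1,-1,-1]}'; python3 - <<'E'
from h import *
s=observe();p=np.array(s['eef_pos'])
for c in ('top','side'):
    im=read_camera(c); z=p[2]+8
    print(c,edgefit(c,im,(p[0]-54,p[1]),[(67,z),(41,z)],6),edgefit(c,im,(434,-2),[(98,165),(85,173)],6))
E
```

```text
time: 19.27
eef_pos: [487.2, -3.1, 185.9]
tcp_rot: [0.0, 0.707, 0.707, 0.0]
ft_force: [-0.0, 0.7, -2.4]
opening: 0.254
grasp_force: 90.0
top [50.8, 432.2, -3.1] [42.8, 428.0, 4.0]
side [115.2, 433.2, -2.1] [97.3, 433.0, -1.0]
```

```bash
python3 -m pendant '{"xyz":[[0.035,0.045,0.1],[0,0,0.1],[0,0,0.08],[0,0,0.06],[0,0,0.05],[0,0,0.04],[0,0,0.01],[0,0,0]],"delta_rot":[[0,0,0],[0,0,0],[0,0,0],[0,0,0],[0,0,0],[0,0,0],[0,0,0],[0,0,0]],"grip":[-1,-1,-1,-1,-1,-1,-1,-1]}'
```

```text
time: 20.38
eef_pos: [488.3, -2.1, 173.3]
tcp_rot: [0.0, 0.707, 0.707, 0.0]
ft_force: [-2.1, -0.3, 6.8]
opening: 0.256
grasp_force: 95.9
```

```bash
python3 -m pendant '{"xyz":[[0,0,0],[0,0,0],[0,0,0],[0,0,0],[0,0,-0.5],[0,0,-0.8],[0,0,-0.8],[0,0,0],[0,0,0]],"delta_rot":[[0,0,0],[0,0,0],[0,0,0],[0,0,0],[0,0,0],[0,0,0],[0,0,0],[0,0,0],[0,0,0]],"grip":[0.2,0.4,0.4,0.4,0.4,0.4,0.2,0.2,0.2]}'; python3 - <<'E'
from h import *
for c in ('top','side'):
    im=read_camera(c)
    print(c,edgefit(c,im,(434,-1),[(67,181),(41,181)],6),edgefit(c,im,(434,-2),[(98,165)]))
    a,b=proj(c,[434,-2,165]).astype(int); cv2.imwrite(f'pics/{c}6.png',cv2.resize(im[max(b-60,0):b+60,a-70:a+70,::-1],(700,600),interpolation=2))
E
```

```text
time: 21.5
eef_pos: [487.8, -2.3, 235.0]
tcp_rot: [-0.0, 0.707, 0.707, -0.0]
ft_force: [1.0, 0.1, -0.4]
opening: 0.601
grasp_force: 0.0
top [49.6, 433.0, -2.0] [59.3, 435.0, -2.0]
side [87.3, 434.0, -2.0] [142.6, 434.0, 1.0]
```

View pics/side6.png

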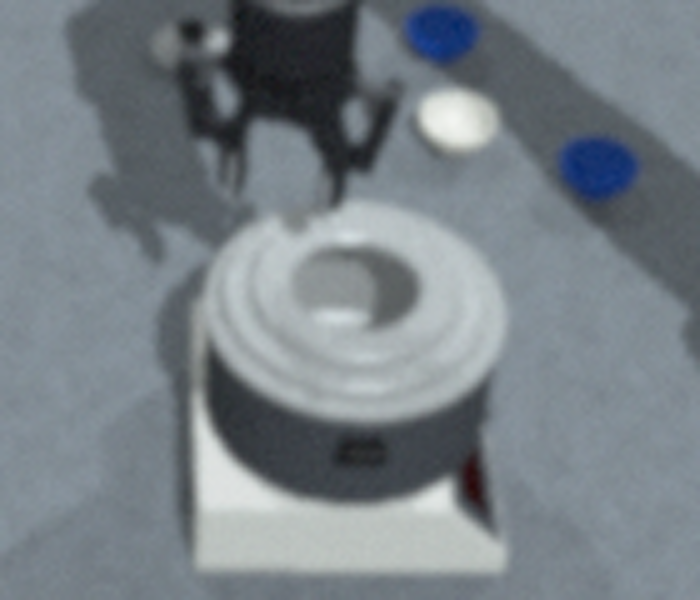

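Side crop: the medium ring sits flat and concentric at (355,290). Now the steel small ring, passing high over the pink one.

```bash
python3 -m pendant '{"xyz":[[0.46,-0.02,0],[0.9,-0.04,0],[0.9,-0.04,0],[0.9,-0.04,0],[0.9,-0.04,0],[0.9,-0.04,0],[0.9,-0.04,0],[0.9,-0.04,0],[0.9,-0.04,0],[0.9,-0.04,0],[0.9,-0.04,0],[0.9,-0.04,0],[0.9,-0.04,0.6],[0.9,-0.04,0.9],[0.9,-0.04,0.9],[0.27,-0.03,0.9],[0,0,0.9],[0,0,0.9],[0,0,0],[0,0,0]],"delta_rot":[[0,0,0],[0,0,0],[0,0,0],[0,0,0],[0,0,0],[0,0,0],[0,0,0],[0,0,0],[0,0,0],[0,0,0],[0,0,0],[0,0,0],[0,0,0],[0,0,0],[0,0,0],[0,0,0],[0,0,0],[0,0,0],[0,0,0],[0,0,0]],"grip":[0.2,0.2,0.2,0.2,0.2,0.2,0.2,0.2,0.2,0.2,0.2,0.2,0.2,0.2,0.2,0.2,0.2,0.2,0.2,0.2]}'; python3 - <<'E'
from h import *
print(np.round(observe()['qpos'],2))
for c in ('top','side'): print(edgefit(c,read_camera(c),(433,397),[(50,16),(24,16)],6))
E
```

```text
time: 24.1
eef_pos: [469.5, 398.9, 83.1]
tcp_rot: [-0.0, 0.707, 0.708, 0.001]
ft_force: [-1.1, -0.5, 0.6]
opening: 0.598
grasp_force: 0.0
[-0.6   0.89 -0.33  1.7   0.44  0.63 -1.17]
[33.7, 432.0, 394.0]
[151.7, 432.0, 398.0]
```

```bash
python3 -m pendant '{"xyz":[[-0.04,0,0.8],[0,0,0.8],[0,0,0.55],[0,0,0.34],[0,0,0],[0,0,0],[0,0,0],[0,0,0],[0,0,0],[0,0,0],[0,0,0],[0,0,0]],"delta_rot":[[0,0,0],[0,0,0],[0,0,0],[0,0,0],[0,0,0],[0,0,0],[0,0,0],[0,0,0],[0,0,0],[0,0,0],[0,0,0],[0,0,0]],"grip":[0.2,0.2,0.2,0.2,0.2,0.2,-1,-1,-1,-1,-1,-1]}' 80
python3 -m pendant '{"xyz":[[0,0,-0.2],[0,0,-0.5],[0,0,-0.9],[0,0,-0.9],[0,0,-0.9],[0,0,-0.9],[0,0,-0.9],[0,0,-0.9],[-0.4,0,-0.9],[-0.8,0,-0.4],[-0.8,0,0],[-0.8,0,0],[-0.8,0,0],[0,0,0],[0,0,0]],"delta_rot":[[0,0,0],[0,0,0],[0,0,0],[0,0,0],[0,0,0],[0,0,0],[0,0,0],[0,0,0],[0,0,0],[0,0,0],[0,0,0],[0,0,0],[0,0,0],[0,0,0],[0,0,0]],"grip":[-1,-1,-1,-1,-1,-1,-1,-1,-1,-1,-1,-1,-1,-1,-1]}'
```

```text
time: 25.7
eef_pos: [470.3, 397.1, 8.8]
tcp_rot: [0.0, 0.707, 0.707, 0.001]
ft_force: [-1.3, -0.9, 5.4]
opening: 0.283
grasp_force: 80.6
time: 27.58
eef_pos: [469.7, 289.8, 230.4]
tcp_rot: [-0.0, 0.707, 0.708, 0.001]
ft_force: [-0.0, 0.5, -0.8]
opening: 0.273
grasp_force: 80.9
```

```bash
python3 -m pendant '{"xyz":[[-0.4,0.02,0],[-0.88,0.02,0],[-0.88,0,0],[-0.88,0,0],[-0.88,0,0],[-0.88,0,0],[-0.88,0,0],[-0.88,0,0],[-0.88,0,0],[-0.88,0,0],[-0.88,0,0],[-0.88,0,0],[-0.53,0,0.3],[0,0,0.5],[0,0,0],[0,0,0]],"delta_rot":[[0,0,0],[0,0,0],[0,0,0],[0,0,0],[0,0,0],[0,0,0],[0,0,0],[0,0,0],[0,0,0],[0,0,0],[0,0,0],[0,0,0],[0,0,0],[0,0,0],[0,0,0],[0,0,0]],"grip":[-1,-1,-1,-1,-1,-1,-1,-1,-1,-1,-1,-1,-1,-1,-1,-1]}'; python3 - <<'E'
from h import *
s=observe();p=np.array(s['eef_pos'])
for c in ('top','side'):
    im=read_camera(c); z=p[2]-0.8+8
    print(c,edgefit(c,im,(p[0]-37,p[1]),[(50,z),(24,z)],7))
    a,b=proj(c,[434,-2,190]).astype(int); cv2.imwrite(f'pics/{c}7.png',cv2.resize(im[max(b-60,0):b+60,a-70:a+70,::-1],(700,600),interpolation=2))
E
```

```text
time: 29.58
eef_pos: [471.3, -29.0, 205.9]
tcp_rot: [-0.0, 0.706, 0.708, 0.0]
ft_force: [0.2, -0.4, -1.4]
opening: 0.276
grasp_force: 81.0
top [63.1, 433.3, -29.0]
side [109.7, 433.3, -26.0]
```

View pics/side7.png

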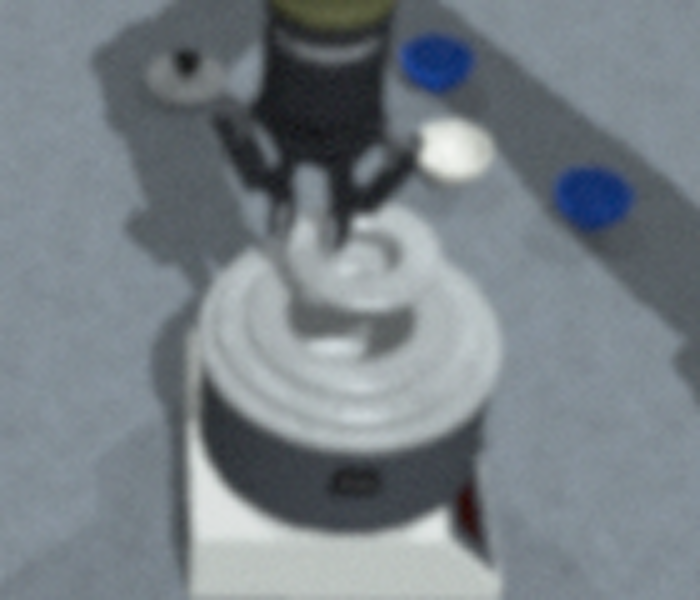

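The small ring is level but about 26 mm too far in -y, at (433.3, -27.5), because I typed too many rows. Correcting that and then lowering.

```bash
python3 -m pendant '{"xyz":[[0.4,0.02,0],[0.46,0,0.1],[0,0,0.2],[0,0,0.1],[0,0,0],[0,0,0]],"delta_rot":[[0,0,0],[0,0,0],[0,0,0],[0,0,0],[0,0,0],[0,0,0]],"grip":[-1,-1,-1,-1,-1,-1]}'; python3 - <<'E'
from h import *
s=observe();p=np.array(s['eef_pos'])
for c in ('top','side'):
    im=read_camera(c); z=p[2]-0.8+8
    print(c,edgefit(c,im,(p[0]-37,p[1]),[(50,z),(24,z)],6))
E
```

```text
time: 30.42
eef_pos: [471.7, -4.3, 193.7]
tcp_rot: [0.0, 0.707, 0.707, -0.0]
ft_force: [-0.4, -0.5, -2.6]
opening: 0.275
grasp_force: 81.0
top [44.9, 433.7, -4.3]
side [111.2, 434.7, -4.3]
```

```bash
python3 -m pendant '{"xyz":[[0.07,0,0.08],[0,0,0.1],[0,0,0.08],[0,0,0.06],[0,0,0.05],[0,0,0.03],[0,0,0.01],[0,0,0]],"delta_rot":[[0,0,0],[0,0,0],[0,0,0],[0,0,0],[0,0,0],[0,0,0],[0,0,0],[0,0,0]],"grip":[-1,-1,-1,-1,-1,-1,-1,-1]}'
```

```text
time: 31.52
eef_pos: [471.7, -1.9, 182.0]
tcp_rot: [0.0, 0.707, 0.707, 0.0]
ft_force: [-2.4, -0.9, 4.9]
opening: 0.282
grasp_force: 81.5
```

```bash
python3 -m pendant '{"xyz":[[0,0,0],[0,0,0],[0,0,0],[0,0,0],[0,0,-0.5],[0,0,-0.8],[0,0,-0.8],[0,0,0],[0,0,0]],"delta_rot":[[0,0,0],[0,0,0],[0,0,0],[0,0,0],[0,0,0],[0,0,0],[0,0,0],[0,0,0],[0,0,0]],"grip":[0,0.2,0.2,0.2,0.2,0.2,0.2,1,1]}'; python3 - <<'E'
from h import *
for c in ('top','side'):
    im=read_camera(c)
    print(c,edgefit(c,im,(434,-1),[(50,189),(24,189)],6),edgefit(c,im,(434,-2),[(98,165)],6),edgefit(c,im,(424,-368),[(31,30),(27.5,30)],6))
    a,b=proj(c,[434,-2,165]).astype(int); cv2.imwrite(f'pics/{c}8.png',cv2.resize(im[max(b-60,0):b+60,a-70:a+70,::-1],(700,600),interpolation=2))
E
```

```text
time: 32.65
eef_pos: [471.3, -2.0, 244.0]
tcp_rot: [-0.0, 0.707, 0.707, -0.0]
ft_force: [-1.1, 0.4, 1.0]
opening: 0.989
grasp_force: 0.0
top [41.1, 428.0, -3.0] [56.1, 435.0, -2.0] [102.3, 423.0, -369.0]
side [98.0, 434.0, -1.0] [143.5, 434.0, 1.0] [174.2, 418.0, -369.0]
```

View pics/side8.png

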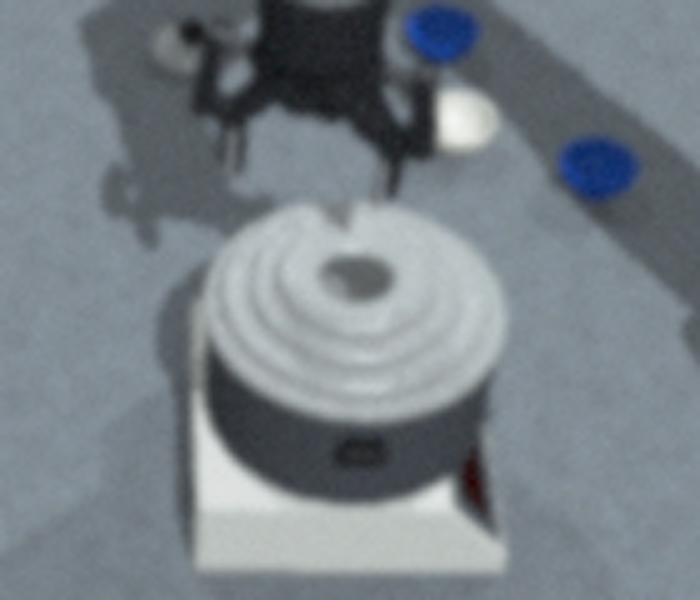

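Side crop: all three rings are nested flat, with the small hole at (357,278). Now the white dish.

```bash
python3 -m pendant '{"xyz":[[-0.47,-0.06,0],[-0.94,-0.123,0],[-0.94,-0.123,0],[-0.94,-0.123,0],[-0.94,-0.123,0],[-0.94,-0.123,0],[-0.94,-0.123,0],[-0.94,-0.123,0],[-0.94,-0.123,0.5],[-0.94,-0.123,0.9],[-0.94,-0.123,0.9],[-0.94,-0.123,0.9],[-0.94,-0.123,0.9],[-0.45,-0.06,0.9],[0,0,0.5],[0,0,0],[0,0,0]],"delta_rot":[[0,0,0],[0,0,0],[0,0,0],[0,0,0],[0,0,0],[0,0,0],[0,0,0],[0,0,0],[0,0,0],[0,0,0],[0,0,0],[0,0,0],[0,0,0],[0,0,0],[0,0,0],[0,0,0],[0,0,0]],"grip":[1,1,1,1,1,1,1,1,1,1,1,1,1,1,1,1,1]}' 25; python3 - <<'E'
from h import *
im=read_camera('side')
a,b=proj('side',[424,-368,40]).astype(int); b=max(b,60); cv2.imwrite('pics/side9.png',cv2.resize(im[b-60:b+60,a-70:a+70,::-1],(700,600),interpolation=2))
E
```

```text
time: 34.88
eef_pos: [424.9, -367.1, 80.3]
tcp_rot: [0.0, 0.706, 0.708, 0.0]
ft_force: [0.5, 0.3, 0.5]
opening: 1.002
grasp_force: 0.0
```

View pics/side9.png

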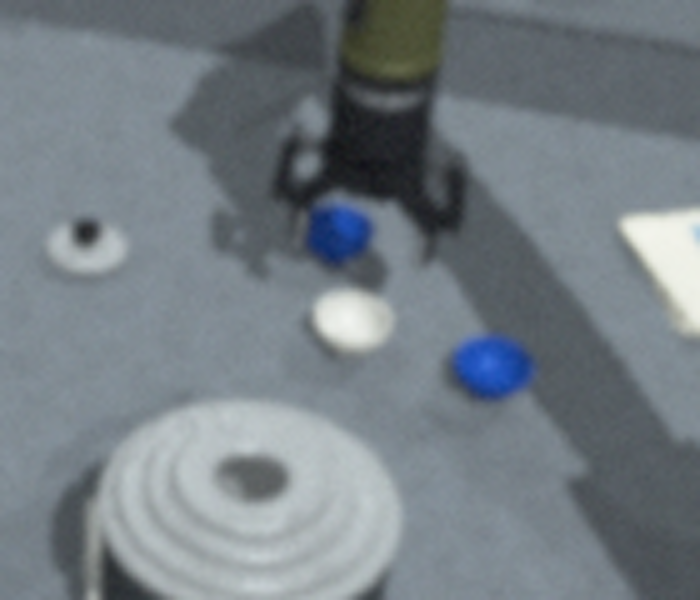

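Side crop: the open gripper is above the white dish at (352,320), and the blue dishes at (338,235) and (492,367) are clear of the fingers' path. Going down with a light grip.

```bash
python3 -m pendant '{"xyz":[[-0.02,-0.04,0.8],[0,0,0.7],[0,0,0.5],[0,0,0.27],[0,0,0],[0,0,0],[0,0,0],[0,0,0],[0,0,0],[0,0,0],[0,0,0]],"delta_rot":[[0,0,0],[0,0,0],[0,0,0],[0,0,0],[0,0,0],[0,0,0],[0,0,0],[0,0,0],[0,0,0],[0,0,0],[0,0,0]],"grip":[1,1,1,1,1,1,-1,-1,-1,-1,-1]}' 25
python3 -m pendant '{"xyz":[[0,0,-0.2],[0,0,-0.4],[0,0,-0.6],[0,0,0],[0,0,0]],"delta_rot":[[0,0,0],[0,0,0],[0,0,0],[0,0,0],[0,0,0]],"grip":[-1,-1,-1,-1,-1]}'
```

```text
time: 36.3
eef_pos: [423.1, -368.7, 12.4]
tcp_rot: [0.001, 0.707, 0.707, -0.0]
ft_force: [-1.1, 0.7, 5.3]
opening: 0.719
grasp_force: 25.9
time: 36.92
eef_pos: [422.8, -368.6, 47.6]
tcp_rot: [0.0, 0.707, 0.707, -0.0]
ft_force: [0.3, 0.7, -1.1]
opening: 0.718
grasp_force: 27.3
```

```bash
python3 -m pendant '{"xyz":[[0,0,-0.4],[0,0,-0.8],[0,0,-0.8],[0,0,-0.8],[0,0,-0.8],[0,0,-0.8],[0,0,-0.8],[0.2,0,-0.8],[0.5,0.03,-0.4],[0.8,0.03,0],[0.8,0.03,0],[0.8,0.03,0],[0.8,0.03,0],[0.8,0.03,0],[0.8,0.03,0],[0.8,0.03,0],[0,0,0]],"delta_rot":[[0,0,0],[0,0,0],[0,0,0],[0,0,0],[0,0,0],[0,0,0],[0,0,0],[0,0,0],[0,0,0],[0,0,0],[0,0,0],[0,0,0],[0,0,0],[0,0,0],[0,0,0],[0,0,0],[0,0,0]],"grip":[-1,-1,-1,-1,-1,-1,-1,-1,-1,-1,-1,-1,-1,-1,-1,-1,-1]}'
```

```text
time: 39.05
eef_pos: [429.6, -176.7, 239.4]
tcp_rot: [-0.001, 0.705, 0.709, 0.0]
ft_force: [-0.0, -0.6, 0.3]
opening: 0.718
grasp_force: 27.4
```

```bash
python3 -m pendant '{"xyz":[[0.45,0.02,0],[0.8,0.02,0],[0.8,0.02,0],[0.8,0.02,0],[0.8,0.02,0],[0.8,0.02,0],[0.8,0.02,0],[0.6,0.02,0.3],[0,0,0.5],[0,0,0],[0,0,0]],"delta_rot":[[0,0,0],[0,0,0],[0,0,0],[0,0,0],[0,0,0],[0,0,0],[0,0,0],[0,0,0],[0,0,0],[0,0,0],[0,0,0]],"grip":[-1,-1,-1,-1,-1,-1,-1,-1,-1,-1,-1]}'; python3 - <<'E'
from h import *
p=np.array(observe()['eef_pos'])
for c in ('top','side'):
    im=read_camera(c); z=p[2]-12.4+30
    print(c,edgefit(c,im,p[:2],[(31,z),(27.5,z)],6))
im=read_camera('side')
a,b=proj('side',[434,-2,200]).astype(int); cv2.imwrite('pics/side10.png',cv2.resize(im[b-60:b+60,a-70:a+70,::-1],(700,600),interpolation=2))
E
```

```text
time: 40.42
eef_pos: [434.8, -4.1, 215.7]
tcp_rot: [0.0, 0.707, 0.707, 0.0]
ft_force: [-0.3, -0.6, -0.9]
opening: 0.718
grasp_force: 27.5
top [13.6, 428.8, 1.9]
side [148.2, 437.8, 1.9]
```

View pics/side10.png

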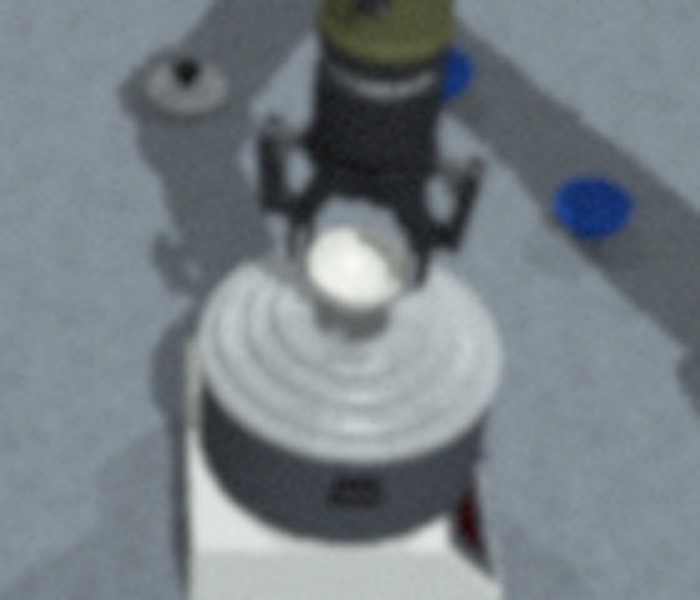

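The dish is held upright over the stack, at crop (352,265). Shifting +2.2 in y and lowering to just above its seat.

```bash
python3 -m pendant '{"xyz":[[0.075,0,0.2],[0,0,0.25],[0,0,0.15],[0,0,0.1],[0,0,0.05],[0,0,0],[0,0,0]],"delta_rot":[[0,0,0],[0,0,0],[0,0,0],[0,0,0],[0,0,0],[0,0,0],[0,0,0]],"grip":[-1,-1,-1,-1,-1,-1,-1]}'
python3 -m pendant '{"xyz":[[0,0,0.03],[0,0,0.02],[0,0,0],[0,0,0]],"delta_rot":[[0,0,0],[0,0,0],[0,0,0],[0,0,0]],"grip":[-1,-1,-1,-1]}'
```

```text
time: 41.45
eef_pos: [434.8, -1.7, 193.0]
tcp_rot: [0.0, 0.707, 0.707, 0.0]
ft_force: [-0.2, -0.4, -0.4]
opening: 0.716
grasp_force: 27.5
time: 41.95
eef_pos: [434.6, -1.7, 191.4]
tcp_rot: [0.0, 0.707, 0.707, -0.0]
ft_force: [0.1, -0.1, -0.2]
opening: 0.713
grasp_force: 27.5
```

```bash
python3 -m pendant '{"xyz":[[0,0,0.02],[0,0,0.02],[0,0,0],[0,0,0]],"delta_rot":[[0,0,0],[0,0,0],[0,0,0],[0,0,0]],"grip":[-1,-1,-1,-1]}'
```

```text
time: 42.45
eef_pos: [434.8, -1.9, 190.3]
tcp_rot: [0.0, 0.707, 0.707, 0.0]
ft_force: [0.9, -1.4, 2.5]
opening: 0.719
grasp_force: 27.6
```

```bash
python3 -m pendant '{"xyz":[[0,0,0],[0,0,0],[0,0,0],[0,0,0],[0,0,-0.3],[0,0,-0.6],[0,0,-0.8],[0,0,-0.8],[0,0,-0.8],[0,0,0],[0,0,0]],"delta_rot":[[0,0,0],[0,0,0],[0,0,0],[0,0,0],[0,0,0],[0,0,0],[0,0,0],[0,0,0],[0,0,0],[0,0,0],[0,0,0]],"grip":[0.7,1,1,1,1,1,1,1,1,1,1]}'; python3 - <<'E'
from h import *
for c in ('side',):
    im=read_camera(c)
    print(edgefit(c,im,(434,-2),[(31,208),(27.5,208)],6),edgefit(c,im,(434,-2),[(50,189)],6))
    a,b=proj(c,[434,-2,190]).astype(int); cv2.imwrite('pics/side11.png',cv2.resize(im[b-60:b+60,a-70:a+70,::-1],(700,600),interpolation=2))
E
```

```text
time: 43.82
eef_pos: [434.2, -1.9, 289.0]
tcp_rot: [-0.0, 0.707, 0.707, -0.0]
ft_force: [0.2, 0.3, 0.5]
opening: 1.003
grasp_force: 0.0
[89.6, 436.0, 2.0] [36.0, 429.0, -3.0]
```

View pics/side11.png

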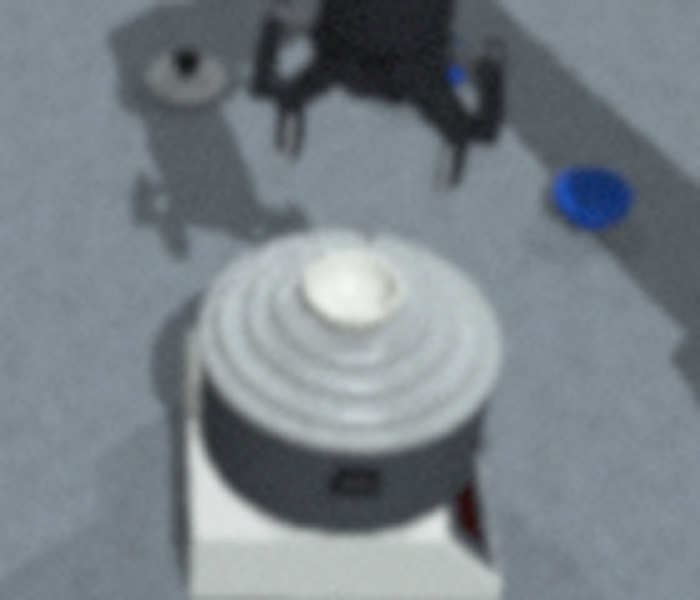

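The dish looks upright in the hole. Before handing in I'll do one numeric check of the silhouette against the seated model.

```bash
python3 - <<'E'
from h import *
t=np.linspace(0,2*np.pi,90)
def model(c,x,y,dz):
    P=np.vstack([proj_many(c,np.c_[x+r*np.cos(t),y+r*np.sin(t),np.full(90,z+dz)]) for r,z in((31,207.5),(31,199.5),(24,190))])
    m=np.zeros((384,512),np.uint8); cv2.fillConvexPoly(m,cv2.convexHull(P.astype(np.float32)).round().astype(int),1); return m>0
for c in ('side','top'):
    read_camera(c)
    for d in silhouettes('dish_c',c):
        r=d['region']; cy,cx=np.argwhere(r).mean(0); M=model(c,434.4,-1.7,0); e=np.argwhere(M).mean(0)
        if np.hypot(cx-e[1],cy-e[0])<20: print(c,round(d['score'],2),np.round([cx,cy,e[1],e[0]],1),r.sum(),M.sum(),cv2.boundingRect(r.astype(np.uint8)),cv2.boundingRect(M.astype(np.uint8)))
    print([np.round(d['location'],0).tolist() for d in landmark_of('dish_c',c)])
E
```

```text
side 0.53 [298.7 190.7 299.4 190.8] 234 280 (290, 183, 19, 16) (290, 183, 20, 17)
[[307.0, -350.0, 14.0], [439.0, -1.0, 194.0]]
[[457.0, -479.0, 12.0], [304.0, -350.0, 16.0]]
```

The silhouette matches the seated model to within a pixel, so I'm handing in.

```bash
python3 -c "
from rig import *
print(sign_off())"
```

```text
the job is handed in; nothing more can be done
None
```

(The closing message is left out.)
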